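# Hang up the measuring cup left in the empty sugar tub

## Robot

A 6-joint arm with a two-finger parallel gripper is mounted at the origin on the work surface. World frame = base frame: x ahead of the robot, y to its left, z up, the work surface at z = 0. Lengths are in m, angles in degrees, forces in N, time in s.
With the tool pointing down it reaches from about 0.375 to 0.9 m from the base axis. Payload 3.1 kg.
Tool frame: the origin (TCP) lies on the centre line of the jaws, within the pads' length; the fingertips stand 14 mm ahead of it and the grasp point (between the pads) lies 5 mm behind it (bot.tips_ahead is the distance from the TCP to the fingertips, in m); z points along the fingers, y is the line along which they close (so a half turn about z gives the same grasp; the last joint's range is limited). The gripper opens to 87 mm and grips with 3 to 60 N. Pads are 19 mm wide; open, the fingers measure 117 mm over their backs; the gripper's body (75 mm by 190 mm) begins 51 mm behind the grasp point.
Start: joints at [-79.498, 30.224, 82.088, -0, 67.689, -10.227], TCP at [0.221, -0.585, 0.237] pointing down, gripper open.
Joint ranges: [-176.69, 176.69], [-43.24, 126.21], [12.49, 139.97], [-82, 262], [0, 151.66], [-163.58, 163.58]. Speed limits (degrees/s): [159.86, 159.86, 180, 180, 180, 180].

## Interface

Orientations are given as a 3x3 rotation matrix whose columns are the frame's x, y, z axes.
In Python, from rig import bot gives the robot as it stands.
- The arm moves only by the tool play_rows, never from a script. Its argument "moves" is a list that holds one entry, the list of rows, each a list of 6 numbers: the shift along the tool's x, y, z in mm, then the turn, a rotation vector about the tool's x, y, z in rad. A call has 1 to 5 rows; each row shifts and turns the commanded pose from where the row before left it, along the tool's axes as they then stand; what a row does not reach is not made up. A row lasts 1/10 s, in which the tool goes at most 50 mm and 8.59 degrees, less where a joint would pass 70% of its speed; a pose out of reach is approached as far as the arm can. A call with a gripper value outside its range is refused whole. "fingers" is the opening, from -1 (shut) to 1 (fully open), set as the call begins (left out, the last holds). The fingers move at their own pace and stop on an object; the grip force is fixed at half the most. Time passes only in rows, so rows that do not move let the fingers close. It gives the time, the measured TCP pose, the force, the opening and the grip force at its end, in the units of the state.
- bot.read_state(): the state, without advancing time (a new reading comes with each control period).
- bot.capture(name): name is "scene" or "side" or "wrist"; returns a dict with "image" (400x640x3 uint8, blue, green, red), "fx", "fy", "cx", "cy" (pixels), "R" (3x3) and "t" (3): a world point X has camera coordinates R X + t. Camera axes: x right, y down, z forward; pixel columns grow to the right and rows downward; lengths in m; the calibration is good to about 2 mm. A picture is of the moment at which its call begins. There is no depth.
- bot.hand_in(): hands the job in; it is judged then, once.
Trained networks look in a picture, given as the dict that the camera call returned (one of the last four; its "shot" number tells which), for a name from the list of things; names that differ only in an ending like _2 or _b are one class to them, and where a whole thing is asked for, a point or a joint stands for the part that bears it (a point fixed in the world has none). Each returns a list of dicts, best first, with "confidence" (0 to 1); they miss things now and then, are a little off and sometimes report something else, mostly with a low value. They report only what shows in the picture. A call takes as long as a camera call.
- bot.search_frame(picture, query): "centre" ([column, row] in pixels, amid what is visible of it).
- bot.silhouettes(picture, query): "pixels" (400x640 bool, what is visible of it) and "centre" ([column, row] in pixels, amid what is visible of it).
- bot.pinpoint(picture, query): "centre" ([column, row] in pixels: a listed point, or the origin of a listed thing).
The state is a dict: "time_s": time; "joint_positions": joint angles; "qvel": joint speeds; "tau": joint torques, N m; "position": TCP position; "tcp_rot": TCP orientation; "force": force on the tool from outside, world axes, zero at the start; "moment": the same for the moment, N m; "opening": opening from 0.0 (shut) to 1.0 (fully open); "grasp_force": force on a finger pad.
Only numpy, scipy, OpenCV 4.12 (cv2) and the standard library are available. Lean on these libraries where they do the work, as an engineer would, in place of code of your own. Each camera call takes 0.05 s, during which the arm holds its last target. There are 200 camera calls.

## Task

The white sugar tub has run empty and someone shut the steel measuring cup inside it. Lift off the loose lid and set it down gently, knob up and flat on the bare steel table; then take the cup out and hang it by its handle on the empty hook of the cup stand. The tub and the stand stay standing where they are; leave the utensil crock, rolling pin, spice jar and brush alone.

Things in the scene. Friction and masses are not known exactly. Their poses are not given: they have to be found in the camera images.
- tub: Round open white plastic food tub, loose, 194 mm across, 90 mm high, inside 186 mm across and 85 mm deep. Origin: centre of its underside, on the table; z up.
- lid_knob (a point): Middle of the round knob, 25 mm across, 28 mm tall, at the centre of the tub's loose white lid; 14 mm above the lid's flat top (a 2 mm raised panel surrounds the knob). It is 108 mm above the table with the lid on the tub, 24 mm with the lid flat on the table. z is the lid's axis, up when the knob is up.
- lid: The lid: a disc 208 mm across, 4 mm thick, 0.2 kg; below it a plug 6 mm deep and 172 mm across sits loosely (7 mm all round) in the tub's mouth. Origin at the centre of the plug's underside, 24 mm below the middle of the knob.
- cup_centre (a point): Centre of the steel measuring cup, on its axis, half-way up. It stands upright on the tub's 5 mm thick floor, under the lid at first. Its D handle, a round bar 7 mm thick, stands out along the cup's +y, in its y-z plane, to 70 mm from the axis. z is the axis, up towards the mouth. It is easily gripped across x, below the rim.
- cup_loop (a point): Middle of the opening of the cup's handle, 46.5 mm from the cup's axis along its +y and 2 mm above the cup's mid-height. The opening is 33 mm wide (y) and 39 mm high (z); its axis is the cup's x. Same axes as the cup.
- cup: The cup: straight, round, 60 mm across, 70 mm high, wall 3 mm, 0.12 kg. Origin at the centre of its underside.
- stand: Steel cup stand, loose, 1.6 kg: round base 130 mm across, 16 mm high; on its axis a 10 mm post with a ball on top (234 mm high); two level hooks of 6 mm wire at 210 mm height: the empty one along the stand's -x, towards the robot, the other along +x with a smaller cup on it. It stands left or right of the tub. Origin: centre of the base's underside; z up.
- hook_mid (a point): Point on the axis of the empty hook's level wire, 50 mm out from the post's axis, 210 mm above the table: where a cup's handle should rest. x points back along the hook to the post, z up.
- hook_tip (a point): Upturned end of the empty hook, 92 mm out from the post's axis and 14 mm above the level wire's axis; the wire's topmost point is 227 mm above the table.
- crock: White ceramic utensil crock, 110 mm across, 140 mm high, with whisk, spoon and spatula (to 270 mm), on the other side of the tub from the stand. The table between it and the robot, 220 mm wide and from its front edge 240 mm towards the robot, is bare. Origin: centre of its underside.
- rolling_pin: Wooden rolling pin, 410 mm long, 48 mm thick, lying crosswise beyond the tub. Origin under its middle, on the table.
- jar: Brown spice jar, 48 mm across, 100 mm high, beyond and to the left of the tub. Origin: centre of its underside.
- brush: Pastry brush, 210 mm long, lying on the table far to the left, pointing away from the robot. Origin under its middle.

How it is judged (in metres and radians):
On the way, in this order (a step that is already met when the one before it is completed fails the run):
1. the lid lies flat on the table, knob up, let go (height (world z) of lid_knob below 0.032 m and angle between lid_knob's own z axis and vertical below 0.1 rad and contact force between lid and the fingers below 0.1 N and linear speed of lid below 0.03 m/s), for 0.2 s.
2. the cup hangs by its handle on the empty hook, let go (x of cup_loop in the frame of stand between -0.092 and -0.012 m and y of cup_loop in the frame of stand between -0.025 and 0.025 m and z of cup_loop in the frame of stand between 0.168 and 0.21 m and contact force between cup and stand above 0.3 N and contact force between cup and the fingers below 0.1 N), for 0.2 s.
At the end, for the whole second after the job is handed in: Lid flat on the table, knob up (within 0.1 rad, knob middle below 32 mm). Cup hanging released on the empty hook, wire through its handle (handle opening's middle within 25 mm sideways of the wire and 0 to 42 mm below it). Tub and stand upright, within 40 mm of their start (all of step 2 and height (world z) of lid_knob below 0.032 m and angle between each of lid_knob, tub, stand's own z axis and vertical below 0.1 rad and linear speed of lid below 0.03 m/s and distance of each of tub, stand from where it was at the start of the episode below 0.04 m); the robot touches nothing.
It fails at once if the lid is dropped: it comes down on the table faster than 0.7 m/s (a fall of 25 mm) (height (world z) of lid_knob below 0.05 m and linear speed of lid above 0.7 m/s).
It fails at once if the crock, rolling pin, jar or brush is moved by more than 50 mm or the crock or jar tipped (distance of any of crock, rolling_pin, jar, brush from where it was at the start of the episode above 0.05 m or angle between any of crock, jar's own z axis and vertical above 0.4 rad).
It also fails if it takes over 72 s, if anything falls off the work surface, if the arm or the gripper's body presses on something with over 40 N, if the wrist force passes 120 N, or if a joint passes its speed limit or range.

## Working session

There is one attempt and no reset: what is moved stays moved. The work goes in short steps, Python scripts to look and compute and a tool call to move; the robot and the scene stay as the last step left them, time stands still between calls to the robot, and variables do not carry over. Pictures are saved under pics/ and viewed, at most 12 in all, crops included, and the job is handed in when it is done.

Besides the shell and the picture viewer there is one more tool, called after ">>>" as a command line: name --argument value ..., lists and objects as JSON in quotes. play_rows: Moves the arm, as the interface text tells. Its arguments: {"type":"object","properties":{"moves":{"type":"array","items":{"type":"array","items":{"type":"array","items":{"type":"number"}}}},"fingers":{"type":"number"}},"required":["moves"]}

```bash
mkdir -p pics; ls; cat > h.py <<'E'
import numpy as np, cv2
from rig import bot
def ray(c,p):
    d=np.array([(p[0]-c['cx'])/c['fx'],(p[1]-c['cy'])/c['fy'],1.]);R=np.array(c['R']);t=np.array(c['t'])
    return -R.T@t, R.T@d
def onz(c,p,z):
    o,d=ray(c,p); return o+d*(z-o[2])/d[2]
def tri(obs):
    A=np.zeros((3,3));b=np.zeros(3)
    for c,p in obs:
        o,d=ray(c,p);d/=np.linalg.norm(d);M=np.eye(3)-np.outer(d,d);A+=M;b+=M@o
    return np.linalg.solve(A,b)
def pp(c,q,z=None):
    r=bot.pinpoint(c,q)
    for k in r[:2]:
        print(q,np.round(k['centre'],1),round(k['confidence'],2), np.round(onz(c,k['centre'],z),4) if z is not None else '')
    return r
E
python3 - <<'E'
from h import *
s=bot.read_state(); print(s['position'],np.round(s['tcp_rot'],3),s['opening'])
Z=dict(tub=0,lid_knob=.108,stand=0,hook_mid=.21,hook_tip=.224,crock=0,jar=0,rolling_pin=0,brush=0)
cs={n:bot.capture(n) for n in('scene','side','wrist')}
for n,c in cs.items():
    cv2.imwrite(f'pics/{n}0.png',c['image']);print(n,-np.array(c['R']).T@c['t'])
R={q:[] for q in Z}
for n in('scene','side'):
    print(n)
    for q,z in Z.items():
        r=pp(cs[n],q,z)
        if r: R[q].append((cs[n],r[0]['centre']))
for q in R:
    if len(R[q])==2: print(q,np.round(tri(R[q]),4))
E
```

```text
pics
[ 0.22109549 -0.58385444  0.23556362] [[ 0.935  0.354 -0.   ]
 [ 0.354 -0.935  0.002]
 [ 0.    -0.002 -1.   ]] 1.0026752180930556
scene [ 1.45539585 -0.14342195  1.29494134]
side [0.26246801 0.92825807 0.65618777]
wrist [ 0.29923096 -0.55490064  0.38405039]
scene
tub [273.  226.3] 0.64 [ 0.5882 -0.0484  0.    ]
lid_knob [278.  205.3] 0.71 [ 0.5884 -0.0257  0.108 ]
lid_knob [275.2 226.8] 0.16 [ 0.664  -0.0503  0.108 ]
stand [191.6 251. ] 0.71 [ 0.6155 -0.3136  0.    ]
hook_mid [172.8 199.3] 0.75 [ 0.5679 -0.3197  0.21  ]
hook_tip [172.1 181.7] 0.94 [ 0.5149 -0.3142  0.224 ]
crock [368.6 204.6] 0.85 [0.5827 0.2807 0.    ]
jar [346.4 237.1] 0.65 [0.6877 0.1706 0.    ]
rolling_pin [417.6 172.1] 0.7 [0.4902 0.4949 0.    ]
rolling_pin [275.6 271.3] 0.63 [ 0.7514 -0.0741  0.    ]
brush [418.4 174.8] 0.95 [0.5026 0.493  0.    ]
side
tub [338.9 230.3] 0.87 [ 0.5875 -0.034   0.    ]
lid_knob [339.7 193. ] 0.55 [ 0.5985 -0.0546  0.108 ]
stand [361.3 190.9] 0.81 [ 0.6043 -0.2941  0.    ]
stand [391.3 128.1] 0.53 [ 0.6729 -0.9677  0.    ]
hook_mid [381.2 132.7] 0.8 [ 0.5591 -0.304   0.21  ]
hook_tip [390.1 129.6] 0.86 [ 0.5326 -0.3051  0.224 ]
hook_tip [356.  189.2] 0.23 [0.5008 0.1205 0.224 ]
crock [287.5 300.4] 0.74 [0.5911 0.2853 0.    ]
crock [339.2 228.5] 0.19 [ 0.59   -0.0432  0.    ]
jar [357.7 190.6] 0.64 [ 0.6159 -0.2909  0.    ]
jar [264.6 265.3] 0.49 [0.6997 0.1958 0.    ]
rolling_pin [290.3 211.2] 0.67 [ 0.7599 -0.0707  0.    ]
brush [276.6 388.8] 0.83 [0.5073 0.4955 0.    ]
brush [289.4 301.6] 0.32 [0.5855 0.287  0.    ]
tub [ 0.5883 -0.0461 -0.0054]
lid_knob [ 0.593  -0.0286  0.1197]
stand [ 0.6094 -0.3146 -0.0105]
hook_mid [ 0.5631 -0.3207  0.204 ]
hook_tip [ 0.528  -0.3099  0.2282]
crock [0.5878 0.2827 0.0015]
jar [0.6274 0.0943 0.1272]
rolling_pin [0.6108 0.3521 0.2389]
brush [0.5054 0.494  0.0009]
```

View pics/scene0.png

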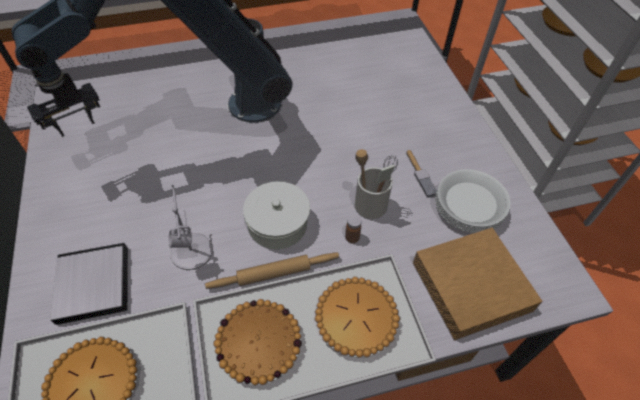

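View pics/side0.png

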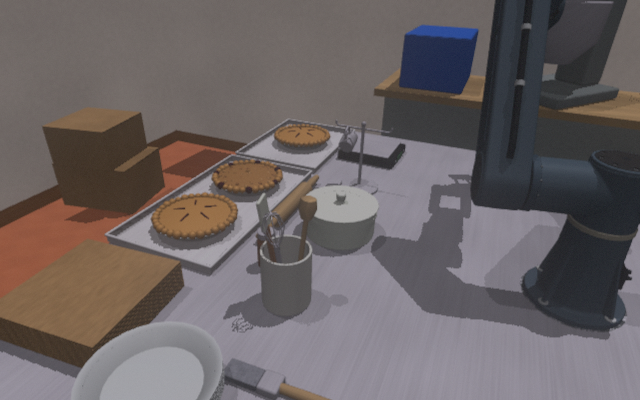

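Both views show the lid on the tub, with the knob at scene (277,204) and side (340,197). The stand is on the robot's right at scene (190,250) and the crock on its left at scene (373,193). The bare lid area is in front of the crock, toward the robot. I'll square the tool up and go above the knob.

>>> play_rows --moves '[[[0,0,-30,0,0,0.12],[0,0,-30,0,0,0.12],[0,0,0,0,0,0.121],[26,-40,0,0,0,0],[26,-40,0,0,0,0]]]'

```text
time_s: 1.55
position: [0.2731, -0.5045, 0.2966]
tcp_rot: [[1.0, -0.002, 0.001], [-0.002, -1.0, -0.001], [0.001, 0.001, -1.0]]
force: [-0.3, -0.2, -0.6]
opening: 0.999
grasp_force: 0.0
```

>>> play_rows --moves '[[[26,-40,0,0,0,0],[26,-40,0,0,0,0],[26,-40,0,0,0,0],[26,-40,0,0,0,0],[26,-40,0,0,0,0]]]'

```text
time_s: 2.05
position: [0.4038, -0.3027, 0.2968]
tcp_rot: [[1.0, 0.0, 0.001], [0.0, -1.0, -0.0], [0.001, 0.0, -1.0]]
force: [1.2, 0.1, 0.1]
opening: 0.999
grasp_force: 0.0
```

>>> play_rows --moves '[[[26,-40,0,0,0,0],[26,-40,0,0,0,0],[26,-40,0,0,0,0],[26,-40,0,0,0,0],[26,-40,0,0,0,0]]]'

```text
time_s: 2.55
position: [0.5337, -0.1025, 0.2968]
tcp_rot: [[1.0, 0.001, 0.001], [0.001, -1.0, -0.0], [0.001, 0.0, -1.0]]
force: [1.2, -1.4, -0.1]
opening: 1.0
grasp_force: 0.0
```

>>> play_rows --moves '[[[26,-40,0,0,0,0],[26,-35,0,0,0,0],[20,0,0,0,0,0],[0,0,0,0,0,0],[0,0,0,0,0,0]]]'

```text
time_s: 3.05
position: [0.6043, -0.0291, 0.2961]
tcp_rot: [[1.0, 0.001, -0.002], [0.001, -1.0, -0.0], [-0.002, 0.0, -1.0]]
force: [-0.1, -0.2, -0.6]
opening: 1.006
grasp_force: 0.0
```

```bash
python3 - <<'E'
from h import *
s=bot.read_state(); print(s['position'],np.round(s['tcp_rot'],3),s['joint_positions'])
c=bot.capture('wrist');cv2.imwrite('pics/w1.png',c['image']);print(-np.array(c['R']).T@c['t'])
pp(c,'lid_knob',.108);pp(c,'tub',0)
d=bot.capture('side');b=bot.silhouettes(d,'lid_knob')
r=pp(d,'lid_knob',.108)
a=bot.pinpoint(c,'lid_knob')
if r and a: print(tri([(c,a[0]['centre']),(d,r[0]['centre'])]))
for n in ('stand','hook_tip','hook_mid'): pp(c,n,{'stand':0,'hook_tip':.224,'hook_mid':.21}[n])
E
```

```text
[ 0.6042974  -0.02914205  0.29612917] [[ 1.     0.001 -0.002]
 [ 0.001 -1.    -0.   ]
 [-0.002  0.    -1.   ]] [-1.33229807e+01  2.52313496e+01  8.09121033e+01 -2.11539383e-02
  7.39411004e+01  7.66158047e+01]
[ 0.68795488 -0.02920152  0.44437282]
lid_knob [321.5 195.2] 0.81 [ 0.5849 -0.0301  0.108 ]
lid_knob [341.3 196.8] 0.67 [ 0.5868 -0.0357  0.108 ]
[ 0.58542332 -0.03029656  0.11085491]
stand [513.8 154.8] 0.79 [ 0.6156 -0.3186  0.    ]
```

View pics/w1.png

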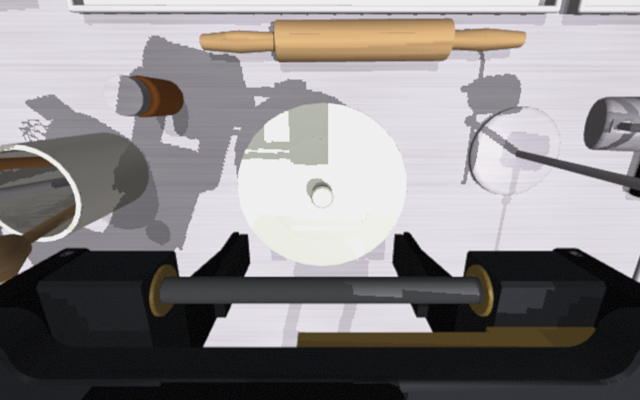

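The wrist view shows the knob at (321,195), which agrees with the side view: (0.585,-0.030), height about 0.108. The lid is clear all round. I'll descend and grip.

>>> play_rows --moves '[[[-10,0,40,0,0,0],[-9,1,40,0,0,0],[0,0,40,0,0,0],[0,0,35,0,0,0],[0,0,15,0,0,0]]]' --fingers 0.2

```text
time_s: 4.05
position: [0.5835, -0.0298, 0.1232]
tcp_rot: [[1.0, 0.001, -0.006], [0.001, -1.0, 0.001], [-0.006, -0.001, -1.0]]
force: [-0.2, -0.3, -0.0]
opening: 0.645
grasp_force: 0.0
```

>>> play_rows --moves '[[[0,0,6,0,0,0],[0,0,4,0,0,0],[0,0,2,0,0,0],[0,0,0,0,0,0],[0,0,0,0,0,0]]]'

```text
time_s: 4.55
position: [0.5865, -0.0303, 0.1156]
tcp_rot: [[1.0, 0.001, 0.002], [0.001, -1.0, -0.0], [0.002, 0.0, -1.0]]
force: [0.1, -0.3, -0.5]
opening: 0.601
grasp_force: 0.0
```

>>> play_rows --moves '[[[0,0,0,0,0,0],[0,0,0,0,0,0],[0,0,0,0,0,0],[0,0,0,0,0,0],[0,0,0,0,0,0]]]' --fingers -1

```text
time_s: 5.05
position: [0.5858, -0.0302, 0.1146]
tcp_rot: [[1.0, 0.001, 0.0], [0.001, -1.0, -0.0], [0.0, 0.0, -1.0]]
force: [-1.1, -0.6, 1.6]
opening: 0.277
grasp_force: 30.1
```

>>> play_rows --moves '[[[0,0,-6,0,0,0],[0,0,-14,0,0,0],[0,0,-20,0,0,0],[-10,0,-20,0,0,0],[-25,0,-5,0,0,0]]]'

```text
time_s: 5.55
position: [0.5546, -0.0312, 0.183]
tcp_rot: [[1.0, 0.001, 0.009], [0.001, -1.0, -0.002], [0.009, 0.002, -1.0]]
force: [-0.2, -0.8, -1.7]
opening: 0.282
grasp_force: 30.1
```

>>> play_rows --moves '[[[-30,0,0,0,0,0],[-30,0,0,0,0,0],[-30,0,0,0,0,0],[-25,-15,0,0,0,0],[-25,-30,0,0,0,0]]]'

```text
time_s: 6.05
position: [0.4108, 0.0138, 0.1806]
tcp_rot: [[1.0, -0.003, 0.003], [-0.003, -1.0, -0.001], [0.003, 0.001, -1.0]]
force: [1.4, 1.0, -1.9]
opening: 0.277
grasp_force: 30.1
```

>>> play_rows --moves '[[[-15,-35,0,0,0,0],[0,-40,0,0,0,0],[0,-40,0,0,0,0],[0,-40,0,0,0,0],[0,-40,0,0,0,0]]]'

```text
time_s: 6.55
position: [0.3958, 0.2114, 0.1807]
tcp_rot: [[1.0, 0.001, 0.002], [0.001, -1.0, 0.0], [0.002, -0.0, -1.0]]
force: [0.0, -1.0, -1.7]
opening: 0.28
grasp_force: 30.1
```

>>> play_rows --moves '[[[0,-40,0,0,0,0],[0,-25,0,0,0,0],[0,-8,10,0,0,0],[0,0,25,0,0,0],[0,0,25,0,0,0]]]'

```text
time_s: 7.05
position: [0.3959, 0.2827, 0.1195]
tcp_rot: [[1.0, 0.002, 0.002], [0.002, -1.0, 0.0], [0.002, -0.0, -1.0]]
force: [0.1, -0.3, -2.4]
opening: 0.279
grasp_force: 30.1
```

```bash
python3 - <<'E'
from h import *
s=bot.read_state(); print(s['position'],s['force'],s['opening'])
c=bot.capture('side');d=bot.capture('scene')
cv2.imwrite('pics/s2.png',np.vstack([c['image'][100:400,200:520],d['image'][50:350,200:520]]))
pp(c,'crock',0);pp(c,'lid_knob',.12);pp(d,'lid_knob',.12)
E
```

```text
[0.39589806 0.28267781 0.11953522] [ 0.06293715 -0.33041653 -2.35378933] 0.2787687398606678
crock [291.5 299.6] 0.75 [0.5841 0.2792 0.    ]
lid_knob [377.  285.5] 0.96 [0.3928 0.2937 0.12  ]
lid_knob [174.3 200.4] 0.61 [ 0.4997 -0.3303  0.12  ]
lid_knob [355.3 146. ] 0.57 [0.4203 0.2761 0.12  ]
```

View pics/s2.png

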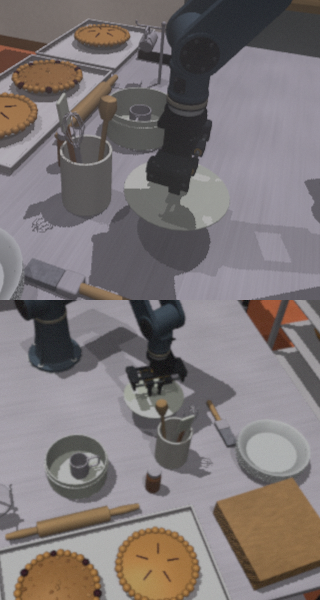

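The lid is held about level over the bare table in front of the crock, and the open tub shows the cup inside. I'll lower it gently.

>>> play_rows --moves '[[[0,0,25,0,0,0],[0,0,25,0,0,0],[0,0,15,0,0,0],[0,0,8,0,0,0],[0,0,4,0,0,0]]]'

```text
time_s: 7.8
position: [0.3964, 0.2827, 0.0429]
tcp_rot: [[1.0, 0.0, 0.001], [0.0, -1.0, 0.0], [0.001, -0.0, -1.0]]
force: [-0.5, 0.1, -2.4]
opening: 0.279
grasp_force: 30.1
```

>>> play_rows --moves '[[[0,0,3,0,0,0],[0,0,2,0,0,0],[0,0,2,0,0,0],[0,0,1,0,0,0],[0,0,0,0,0,0]]]'

```text
time_s: 8.3
position: [0.3956, 0.2827, 0.0346]
tcp_rot: [[1.0, 0.001, 0.0], [0.001, -1.0, 0.0], [0.0, -0.0, -1.0]]
force: [-0.4, 0.4, -1.7]
opening: 0.28
grasp_force: 30.1
```

>>> play_rows --moves '[[[0,0,1,0,0,0],[0,0,1,0,0,0],[0,0,1,0,0,0],[0,0,0.5,0,0,0],[0,0,0,0,0,0]]]'

```text
time_s: 8.8
position: [0.3955, 0.2826, 0.0309]
tcp_rot: [[1.0, 0.001, -0.0], [0.001, -1.0, -0.0], [-0.0, 0.0, -1.0]]
force: [-0.3, 0.1, -1.9]
opening: 0.278
grasp_force: 30.1
```

>>> play_rows --moves '[[[0,0,0.7,0,0,0],[0,0,0.7,0,0,0],[0,0,0.6,0,0,0],[0,0,0,0,0,0]]]'

```text
time_s: 9.2
position: [0.3956, 0.2827, 0.0305]
tcp_rot: [[1.0, 0.001, 0.001], [0.001, -1.0, 0.0], [0.001, -0.0, -1.0]]
force: [-1.7, -0.7, 11.8]
opening: 0.281
grasp_force: 30.1
```

Contact. I'll release and rise.

>>> play_rows --moves '[[[0,0,-1,0,0,0],[0,0,0,0,0,0],[0,0,0,0,0,0],[0,0,-10,0,0,0],[0,0,-30,0,0,0]]]' --fingers 0.3

```text
time_s: 9.7
position: [0.394, 0.2819, 0.0689]
tcp_rot: [[1.0, 0.001, -0.005], [0.001, -1.0, -0.002], [-0.005, 0.002, -1.0]]
force: [0.3, -0.7, -0.2]
opening: 0.616
grasp_force: 0.0
```

>>> play_rows --moves '[[[0,0,-45,0,0,0],[0,0,-45,0,0,0],[0,15,-45,0,0,0],[0,40,-45,0,0,0],[0,45,-45,0,0,0]]]' --fingers 1

```text
time_s: 10.2
position: [0.3953, 0.1986, 0.2802]
tcp_rot: [[1.0, 0.003, 0.002], [0.003, -1.0, 0.0], [0.002, -0.0, -1.0]]
force: [0.6, -1.3, 0.2]
opening: 0.969
grasp_force: 0.0
```

>>> play_rows --moves '[[[0,48,0,0,0,0],[15,45,0,0,0,0],[25,40,0,0,0,0],[30,40,0,0,0,0],[30,40,0,0,0,0]]]'

```text
time_s: 10.7
position: [0.496, -0.0156, 0.2785]
tcp_rot: [[1.0, 0.0, 0.001], [0.0, -1.0, 0.0], [0.001, -0.0, -1.0]]
force: [1.8, 0.8, -0.1]
opening: 0.998
grasp_force: 0.0
```

>>> play_rows --moves '[[[40,0,0,0,0,0],[30,0,0,0,0,0],[15,0,0,0,0,0],[0,0,0,0,0,0],[0,0,0,0,0,0]]]'

```text
time_s: 11.2
position: [0.5796, -0.0135, 0.2775]
tcp_rot: [[1.0, 0.001, -0.002], [0.001, -1.0, 0.0], [-0.002, -0.0, -1.0]]
force: [-0.1, -0.8, -0.1]
opening: 1.004
grasp_force: 0.0
```

```bash
python3 - <<'E'
from h import *
s=bot.read_state(); print(s['position'],s['tcp_rot'].round(3) if hasattr(s['tcp_rot'],'round') else s['tcp_rot'],s['joint_positions'])
c=bot.capture('wrist');d=bot.capture('side');e=bot.capture('scene')
cv2.imwrite('pics/w3.png',c['image'])
for k,n in((c,'wrist'),(d,'side'),(e,'scene')):
    print(n)
    for q,z in(('cup_centre',.04),('cup_loop',.042),('cup',.005),('tub',0),('stand',0),('hook_mid',.21),('hook_tip',.224),('lid_knob',.024)): pp(k,q,z)
cv2.imwrite('pics/l3.png',np.hstack([d['image'][180:360,300:500],e['image'][80:260,250:450]]))
E
```

```text
[ 0.57962781 -0.01351391  0.27753326] [[ 1.     0.001 -0.002]
 [ 0.001 -1.     0.   ]
 [-0.002 -0.    -1.   ]] [-1.23701378e+01  2.41865835e+01  8.58831311e+01 -5.99754608e-03
  7.00486865e+01  7.75705422e+01]
wrist
cup_centre [332.2 167.8] 0.63 [ 0.5828 -0.0286  0.04  ]
cup_loop [294.6 169. ] 0.71 [0.5816 0.0209 0.042 ]
cup [328.  159.7] 0.71 [ 0.5873 -0.0238  0.005 ]
cup [294.7 168. ] 0.29 [0.5751 0.024  0.005 ]
tub [333.  160.9] 0.56 [ 0.5846 -0.0312  0.    ]
stand [534.3 137.7] 0.61 [ 0.6181 -0.3149  0.    ]
side
cup_centre [338.  221.9] 0.8 [ 0.5849 -0.0142  0.04  ]
cup_loop [372.3 324.3] 0.69 [0.3881 0.3177 0.042 ]
cup_loop [332.4 227.6] 0.58 [0.5873 0.0226 0.042 ]
cup [340.9 231.8] 0.78 [ 0.5772 -0.0218  0.005 ]
tub [343.1 228.6] 0.66 [ 0.5797 -0.0475  0.    ]
stand [361.  190.7] 0.79 [ 0.6056 -0.295   0.    ]
hook_mid [379.7 131. ] 0.95 [ 0.5676 -0.317   0.21  ]
hook_tip [393.  131.8] 0.95 [ 0.5196 -0.2896  0.224 ]
hook_tip [373.8 317.9] 0.28 [0.3524 0.486  0.224 ]
lid_knob [374.1 315. ] 0.8 [0.3958 0.273  0.024 ]
lid_knob [358.3 188.5] 0.32 [ 0.6059 -0.2613  0.024 ]
scene
cup_centre [279.  213.2] 0.88 [ 0.5703 -0.0224  0.04  ]
cup_centre [174.9 202.5] 0.51 [ 0.4438 -0.3418  0.04  ]
cup_loop [296.2 211.4] 0.59 [0.5786 0.0325 0.042 ]
cup [278.  221.6] 0.96 [ 0.5776 -0.0292  0.005 ]
cup [277.3 226.3] 0.67 [ 0.5951 -0.0353  0.005 ]
tub [275.4 225.1] 0.88 [ 0.5856 -0.0399  0.    ]
tub [190.4 255.5] 0.44 [ 0.6309 -0.3189  0.    ]
stand [191.3 253.3] 0.84 [ 0.6236 -0.3154  0.    ]
stand [419.9 172.6] 0.6 [0.4944 0.502  0.    ]
hook_mid [277.1 220.8] 0.69 [ 0.7139 -0.0492  0.21  ]
hook_mid [174.  201.9] 0.64 [ 0.5781 -0.3172  0.21  ]
hook_tip [172.2 182. ] 0.92 [ 0.5161 -0.314   0.224 ]
lid_knob [353.9 161.8] 0.65 [0.4074 0.2824 0.024 ]
```

View pics/w3.png

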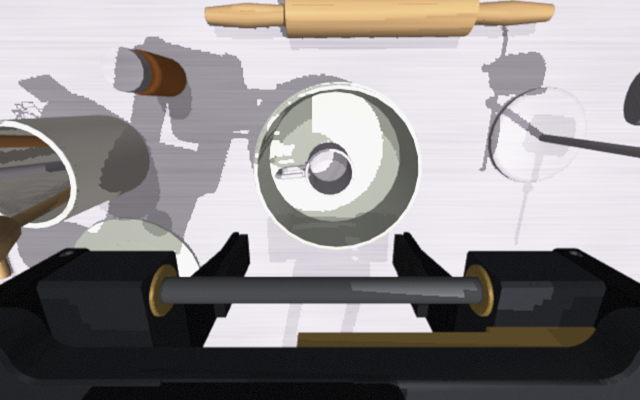

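View pics/l3.png

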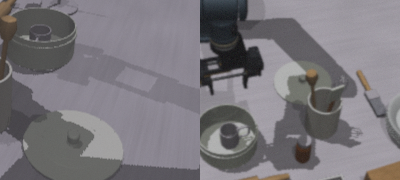

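The lid lies flat, knob up, on the bare table. In the wrist view the cup mouth is at (329,165) and the handle at (290,171), pointing to world +y. So the fingers must close along world x; I'll turn the tool 90° and look from closer.

>>> play_rows --moves '[[[0,8,5,0,0,-0.143],[0,0,15,0,0,-0.143],[0,0,15,0,0,-0.143],[0,0,15,0,0,-0.143],[0,0,10,0,0,-0.143]]]'

```text
time_s: 13.05
position: [0.5803, -0.0218, 0.2167]
tcp_rot: [[0.751, 0.661, -0.001], [0.661, -0.751, 0.0], [-0.001, -0.001, -1.0]]
force: [-0.3, -0.5, 0.6]
opening: 0.998
grasp_force: 0.0
```

>>> play_rows --moves '[[[0,0,0,0,0,-0.143],[0,0,0,0,0,-0.143],[0,0,0,0,0,-0.143],[0,0,0,0,0,-0.143],[0,0,0,0,0,-0.143]]]'

```text
time_s: 13.55
position: [0.5809, -0.0218, 0.2178]
tcp_rot: [[0.134, 0.991, 0.0], [0.991, -0.134, 0.0], [0.0, 0.0, -1.0]]
force: [0.2, 0.1, 0.2]
opening: 0.999
grasp_force: 0.0
```

>>> play_rows --moves '[[[0,0,0,0,0,-0.141],[0,0,0,0,0,0],[0,0,0,0,0,0]]]'

```text
time_s: 13.85
position: [0.5809, -0.0218, 0.2178]
tcp_rot: [[0.002, 1.0, 0.0], [1.0, -0.002, 0.0], [0.0, 0.0, -1.0]]
force: [0.2, 0.7, -0.8]
opening: 1.004
grasp_force: 0.0
```

```bash
python3 - <<'E'
from h import *
s=bot.read_state(); print(s['position'],np.round(s['tcp_rot'],3))
c=bot.capture('wrist');cv2.imwrite('pics/w4.png',c['image'])
for q,z in(('cup_centre',.04),('cup_loop',.042),('cup',.005),('tub',0)): pp(c,q,z)
for r in bot.silhouettes(c,'cup')[:2]:
    ys,xs=np.nonzero(r['pixels']);print(r['confidence'],xs.min(),xs.max(),ys.min(),ys.max())
E
```

```text
[ 0.58087915 -0.02179736  0.21780284] [[ 0.002  1.     0.   ]
 [ 1.    -0.002  0.   ]
 [ 0.     0.    -1.   ]]
cup_centre [323.2 182.7] 0.98 [ 0.5841 -0.0235  0.04  ]
cup_loop [315.4 142.4] 0.81 [0.5756 0.0219 0.042 ]
cup_loop [321. 183.] 0.62 [ 0.5816 -0.0234  0.042 ]
cup [323.9 174.5] 0.56 [ 0.5852 -0.0221  0.005 ]
0.91 294 351 120 219
```

View pics/w4.png

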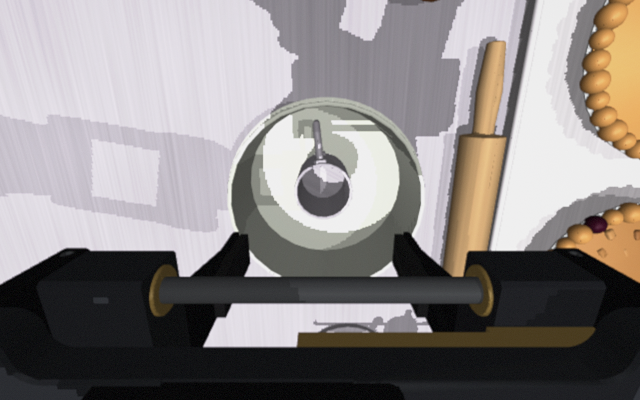

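The cup is at (0.584,-0.023). The handle goes from (320,160) to (316,120), so it sits about 10° toward world -x from +y. I'll turn 10° to match, descend and grip.

>>> play_rows --moves '[[[-1,3,20,0,0,-0.09],[0,0,40,0,0,-0.09],[0,0,40,0,0,0],[0,0,35,0,0,0],[0,0,20,0,0,0]]]'

```text
time_s: 14.65
position: [0.5822, -0.0225, 0.06]
tcp_rot: [[-0.179, 0.984, -0.004], [0.984, 0.179, 0.001], [0.002, -0.004, -1.0]]
force: [-0.3, -0.6, 0.0]
opening: 0.996
grasp_force: 0.0
```

>>> play_rows --moves '[[[0,0,10,0,0,0],[0,0,5,0,0,0],[0,0,0,0,0,0],[0,0,0,0,0,0]]]'

```text
time_s: 15.05
position: [0.5847, -0.023, 0.0489]
tcp_rot: [[-0.18, 0.984, 0.002], [0.984, 0.18, -0.001], [-0.001, 0.002, -1.0]]
force: [0.6, -0.4, -0.4]
opening: 0.996
grasp_force: 0.0
```

>>> play_rows --moves '[[[0,0,0,0,0,0],[0,0,0,0,0,0],[0,0,0,0,0,0],[0,0,0,0,0,0],[0,0,0,0,0,0]]]' --fingers -1

```text
time_s: 15.55
position: [0.5837, -0.0228, 0.048]
tcp_rot: [[-0.18, 0.984, -0.0], [0.984, 0.18, -0.0], [-0.0, -0.0, -1.0]]
force: [-1.6, -0.1, 1.8]
opening: 0.672
grasp_force: 30.0
```

Gripped: the opening of 58 mm matches the cup. I'll lift, square up, and carry it round in front of the hook.

>>> play_rows --moves '[[[0,0,-10,0,0,0],[0,0,-30,0,0,0],[0,0,-45,0,0,0],[0,0,-45,0,0,0],[0,0,-45,0,0,0]]]'

```text
time_s: 16.05
position: [0.5832, -0.0226, 0.2246]
tcp_rot: [[-0.18, 0.984, -0.001], [0.984, 0.18, 0.0], [0.0, -0.001, -1.0]]
force: [0.3, -1.0, -1.7]
opening: 0.672
grasp_force: 30.0
```

>>> play_rows --moves '[[[0,0,-5,0,0,0.09],[0,0,0,0,0,0.09],[0,-25,0,0,0,0],[0,-35,0,0,0,0],[0,-40,0,0,0,0]]]'

```text
time_s: 16.55
position: [0.4831, -0.0229, 0.228]
tcp_rot: [[-0.001, 1.0, 0.001], [1.0, 0.001, -0.0], [-0.0, 0.001, -1.0]]
force: [-0.7, -1.2, -1.4]
opening: 0.674
grasp_force: 30.0
```

>>> play_rows --moves '[[[-20,-35,0,0,0,0],[-40,-20,0,0,0,0],[-45,0,0,0,0,0],[-45,0,0,0,0,0],[-45,0,0,0,0,0]]]'

```text
time_s: 17.05
position: [0.4284, -0.2194, 0.2284]
tcp_rot: [[-0.001, 1.0, 0.001], [1.0, 0.001, -0.0], [-0.0, 0.001, -1.0]]
force: [0.1, 0.8, -1.5]
opening: 0.677
grasp_force: 30.0
```

>>> play_rows --moves '[[[-45,0,0,0,0,0],[-45,0,0,0,0,0],[-35,0,0,0,0,0],[-20,0,0,0,0,0],[0,0,0,0,0,0]]]'

```text
time_s: 17.55
position: [0.4291, -0.3663, 0.2281]
tcp_rot: [[0.002, 1.0, 0.001], [1.0, -0.002, -0.002], [-0.002, 0.001, -1.0]]
force: [0.2, -0.5, -1.7]
opening: 0.671
grasp_force: 30.0
```

```bash
python3 - <<'E'
from h import *
s=bot.read_state(); print(s['position'],np.round(s['tcp_rot'],3),s['force'],s['opening'])
cs={n:bot.capture(n) for n in('wrist','side','scene')}
cv2.imwrite('pics/w5.png',cs['wrist']['image'])
T={}
for n,c in cs.items():
    print(n)
    for q,z in(('cup_centre',.22),('cup_loop',.222),('stand',0),('hook_mid',.21),('hook_tip',.224)):
        r=pp(c,q,z)
        if r: T.setdefault(q,[]).append((c,r[0]['centre']))
for q in T:
    if len(T[q])>1: print(q,np.round(tri(T[q]),4))
cv2.imwrite('pics/l5.png',np.hstack([cv2.resize(cs['side']['image'][90:240,300:480],None,fx=2,fy=2),cv2.resize(cs['scene']['image'][130:280,120:300],None,fx=2,fy=2)]))
E
```

```text
[ 0.42905863 -0.36630215  0.22806002] [[ 0.002  1.     0.001]
 [ 1.    -0.002 -0.002]
 [-0.002  0.001 -1.   ]] [ 0.1881657  -0.51023907 -1.67783233] 0.6714392794954637
wrist
cup_centre [319.8 251.5] 0.97 [ 0.4288 -0.3655  0.22  ]
cup_loop [327.1 175.8] 0.92 [ 0.4329 -0.3196  0.222 ]
stand [474.  130.7] 0.59 [ 0.6199 -0.3155  0.    ]
hook_mid [569.2 159.4] 0.9 [ 0.5698 -0.3133  0.21  ]
hook_tip [505.9 164.5] 0.64 [ 0.5257 -0.3133  0.224 ]
hook_tip [326.2 175.2] 0.53 [ 0.4323 -0.3188  0.224 ]
side
cup_centre [427.6 133.2] 0.7 [ 0.4232 -0.3371  0.22  ]
cup_loop [422.6 132.6] 0.75 [ 0.4374 -0.3297  0.222 ]
stand [357.9 188. ] 0.78 [ 0.6213 -0.3094  0.    ]
hook_mid [379.2 130.6] 0.65 [ 0.57 -0.32  0.21]
hook_tip [391.7 131.4] 0.56 [ 0.5241 -0.2913  0.224 ]
hook_tip [372.4 316.6] 0.41 [0.3549 0.4843 0.224 ]
scene
cup_centre [151.2 165. ] 0.77 [ 0.4315 -0.3695  0.22  ]
cup_loop [169.9 161.2] 0.79 [ 0.432  -0.3145  0.222 ]
stand [193.9 251.9] 0.79 [ 0.6206 -0.307   0.    ]
hook_mid [173.4 199.5] 0.57 [ 0.5691 -0.3182  0.21  ]
hook_tip [174.  178.8] 0.96 [ 0.5053 -0.308   0.224 ]
hook_tip [277.2 227.2] 0.46 [ 0.7439 -0.0545  0.224 ]
cup_centre [ 0.427  -0.3702  0.211 ]
cup_loop [ 0.4344 -0.3163  0.2262]
stand [ 0.6207 -0.3112 -0.0007]
hook_mid [ 0.5694 -0.3157  0.2109]
hook_tip [ 0.521  -0.3074  0.2276]
```

View pics/w5.png

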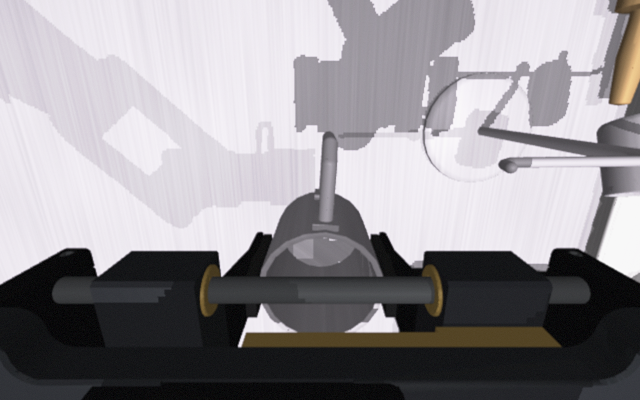

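View pics/l5.png

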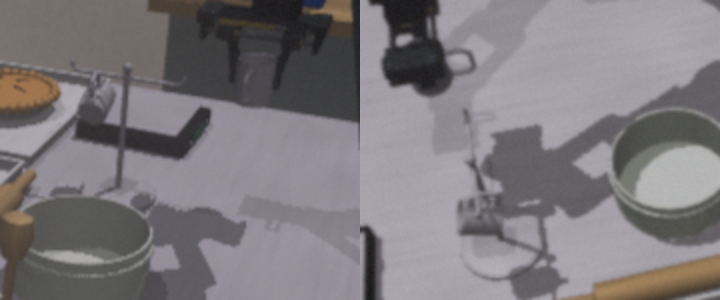

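The wrist view shows the hook tip at (509,164) with its wire running along row 161. The handle is at (325,222)–(330,133), so the loop sits about 5 mm right of the wire. I'll correct 5 mm sideways and 5 mm down, then thread the handle partway.

>>> play_rows --moves '[[[5,10,5,0,0,-0.06],[0,25,0,0,0,0],[0,25,0,0,0,0],[0,10,0,0,0,0],[0,0,0,0,0,0]]]'

```text
time_s: 18.95
position: [0.4999, -0.3541, 0.2225]
tcp_rot: [[-0.063, 0.998, -0.0], [0.998, 0.063, -0.0], [-0.0, -0.0, -1.0]]
force: [-1.2, 0.0, -2.2]
opening: 0.677
grasp_force: 30.0
```

```bash
python3 - <<'E'
from h import *
s=bot.read_state(); print(s['position'],np.round(s['tcp_rot'],3))
cs={n:bot.capture(n) for n in('wrist','side','scene')}
T={}
for n,c in cs.items():
    print(n)
    for q,z in(('cup_loop',.217),('hook_mid',.21),('hook_tip',.224)):
        r=pp(c,q,z)
        if r: T.setdefault(q,[]).append((c,r[0]['centre']))
for q in T: print(q,np.round(tri(T[q]),4))
cv2.imwrite('pics/l6.png',np.hstack([cs['wrist']['image'][80:300,240:560],cv2.resize(cs['side']['image'][100:210,340:450],None,fx=2,fy=2)]))
E
```

```text
[ 0.49985692 -0.35414167  0.22254443] [[-0.063  0.998 -0.   ]
 [ 0.998  0.063 -0.   ]
 [-0.    -0.    -1.   ]]
wrist
cup_loop [325.8 176.7] 0.59 [ 0.5    -0.3078  0.217 ]
hook_mid [449.3 192. ] 0.78 [ 0.5704 -0.3139  0.21  ]
hook_tip [379.7 197. ] 0.57 [ 0.5283 -0.3151  0.224 ]
side
cup_loop [404.6 133.3] 0.7 [ 0.4883 -0.3123  0.217 ]
cup_loop [397.9 132.7] 0.67 [ 0.5081 -0.3082  0.217 ]
hook_mid [378.3 129.4] 0.8 [ 0.5757 -0.3296  0.21  ]
hook_mid [286.9 301. ] 0.16 [0.4862 0.4926 0.21  ]
hook_tip [390.6 128. ] 0.73 [ 0.535  -0.3204  0.224 ]
scene
cup_loop [176.3 178.7] 0.45 [ 0.5004 -0.3026  0.217 ]
cup_loop [367.8 205.1] 0.21 [0.7301 0.2069 0.217 ]
hook_mid [176.5 201.1] 0.98 [ 0.577  -0.3102  0.21  ]
hook_tip [169.9 179.7] 0.68 [ 0.5058 -0.3197  0.224 ]
cup_loop [ 0.495  -0.3065  0.2162]
hook_mid [ 0.5726 -0.3129  0.2115]
hook_tip [ 0.5262 -0.313   0.2338]
```

View pics/l6.png

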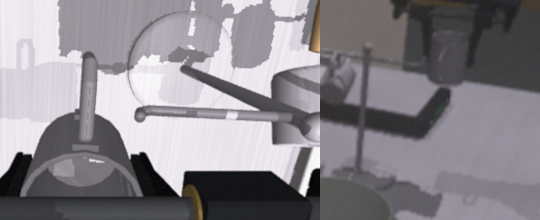

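The handle plane is 28 mm short of the tip and 6 mm to the left of the wire. I'll correct and thread on.

>>> play_rows --moves '[[[-7,2,0,0,0,0],[-1,15,0,0,0,0],[-1,18,0,0,0,0],[-1,18,0,0,0,0],[0,8,0,0,0,0]]]'

```text
time_s: 20.05
position: [0.5621, -0.3612, 0.2227]
tcp_rot: [[-0.062, 0.998, 0.001], [0.998, 0.062, -0.001], [-0.001, 0.001, -1.0]]
force: [-0.5, 0.3, -1.1]
opening: 0.678
grasp_force: 30.0
```

```bash
python3 - <<'E'
from h import *
s=bot.read_state(); print(s['position'],s['force'])
cs={n:bot.capture(n) for n in('wrist','side','scene')}
for n,c in cs.items():
    print(n)
    for q,z in(('cup_loop',.217),('hook_mid',.21),('hook_tip',.224),('stand',0)): pp(c,q,z)
cv2.imwrite('pics/l7.png',np.hstack([cs['wrist']['image'][80:300,200:520],cv2.resize(cs['side']['image'][100:210,340:450],None,fx=2,fy=2),cv2.resize(cs['scene']['image'][150:260,130:240],None,fx=2,fy=2)]))
E
```

```text
[ 0.56214054 -0.36116037  0.2227175 ] [-0.48457951  0.2663667  -1.06971038]
wrist
cup_loop [324.7 175.5] 0.81 [ 0.5617 -0.3142  0.217 ]
hook_mid [341.  171.1] 0.68 [ 0.5707 -0.3128  0.21  ]
hook_tip [257.4 176. ] 0.94 [ 0.5274 -0.3149  0.224 ]
hook_tip [371.5 138.9] 0.52 [ 0.5831 -0.2929  0.224 ]
stand [370.8 137.7] 0.69 [ 0.6216 -0.3139  0.    ]
side
cup_loop [378.5 130.2] 0.97 [ 0.5682 -0.303   0.217 ]
hook_mid [379.9 128.9] 0.77 [ 0.5724 -0.3366  0.21  ]
hook_tip [391.2 129.7] 0.64 [ 0.5293 -0.3058  0.224 ]
stand [357.6 190.5] 0.78 [ 0.6165 -0.2914  0.    ]
scene
cup_loop [175.5 193.6] 0.48 [ 0.5551 -0.3095  0.217 ]
hook_mid [173.6 201.1] 0.62 [ 0.5749 -0.3181  0.21  ]
hook_tip [172.6 181.2] 0.76 [ 0.5134 -0.3127  0.224 ]
stand [190.7 252.9] 0.95 [ 0.6217 -0.3171  0.    ]
stand [273.4 273.7] 0.73 [ 0.7577 -0.0823  0.    ]
```

View pics/l7.png

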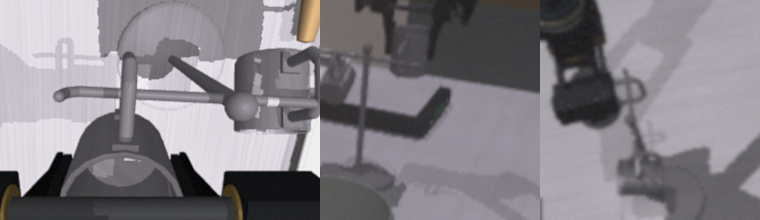

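The wire runs through the handle: in the wrist crop it crosses beneath the bar at (127,95). I'll tilt the cup about the wire so it won't swing much, then lower it.

>>> play_rows --moves '[[[-0.4,0,6.5,0,0.14,0],[-0.4,0,6.5,0,0.14,0],[-0.4,0,6.5,0,0.14,0]]]'

```text
time_s: 21.1
position: [0.5611, -0.3595, 0.2046]
tcp_rot: [[-0.057, 0.998, -0.023], [0.91, 0.062, 0.409], [0.41, 0.002, -0.912]]
force: [-0.3, 0.0, -2.0]
opening: 0.671
grasp_force: 30.0
```

>>> play_rows --moves '[[[-0.4,0,6.5,0,0.14,0],[-0.4,0,6.5,0,0.14,0],[0,0,0,0,0,0],[0,0,0,0,0,0]]]'

```text
time_s: 21.5
position: [0.5599, -0.354, 0.1905]
tcp_rot: [[-0.045, 0.998, -0.04], [0.764, 0.06, 0.642], [0.643, -0.001, -0.766]]
force: [0.7, 0.5, -0.6]
opening: 0.67
grasp_force: 30.0
```

```bash
python3 - <<'E'
from h import *
s=bot.read_state(); R=np.array(s['tcp_rot']);p=np.array(s['position']);print(p,R.round(3),s['force'])
print('loop',p+R@[.0465,0,.006],'down10 in tool',R.T@[0,0,-10])
E
```

```text
[ 0.55986926 -0.35398335  0.19048255] [[-0.045  0.998 -0.04 ]
 [ 0.764  0.06   0.642]
 [ 0.643 -0.001 -0.766]] [ 0.66732634  0.46140116 -0.62719038]
loop [ 0.5575185  -0.31459096  0.21579981] down10 in tool [-6.43251383  0.01089508  7.65654277]
```

>>> play_rows --moves '[[[-3.2,0,3.8,0,0,0],[-3.2,0,3.8,0,0,0],[-3.2,0,3.8,0,0,0],[-1.3,0,1.5,0,0,0],[0,0,0,0,0,0]]]'

```text
time_s: 22.0
position: [0.5601, -0.3532, 0.1747]
tcp_rot: [[-0.047, 0.998, -0.04], [0.763, 0.061, 0.643], [0.644, -0.0, -0.765]]
force: [-0.2, -0.9, -1.0]
opening: 0.674
grasp_force: 30.0
```

>>> play_rows --moves '[[[-1.3,0,1.5,0,0,0],[-0.6,0,0.8,0,0,0],[0,0,0,0,0,0]]]'

```text
time_s: 22.3
position: [0.56, -0.3536, 0.1716]
tcp_rot: [[-0.046, 0.998, -0.039], [0.763, 0.061, 0.643], [0.644, -0.0, -0.765]]
force: [-1.1, -0.5, -2.0]
opening: 0.675
grasp_force: 30.0
```

>>> play_rows --moves '[[[-1.3,0,1.5,0,0,0],[-0.6,0,0.8,0,0,0],[0,0,0,0,0,0]]]'

```text
time_s: 22.6
position: [0.56, -0.3535, 0.1685]
tcp_rot: [[-0.046, 0.998, -0.039], [0.763, 0.061, 0.643], [0.644, -0.0, -0.765]]
force: [-0.3, 0.5, -1.4]
opening: 0.674
grasp_force: 30.0
```

>>> play_rows --moves '[[[-0.6,0,0.8,0,0,0],[-0.6,0,0.8,0,0,0],[0,0,0,0,0,0]]]'

```text
time_s: 22.9
position: [0.5601, -0.3535, 0.1668]
tcp_rot: [[-0.047, 0.998, -0.039], [0.763, 0.061, 0.643], [0.644, 0.0, -0.765]]
force: [0.0, -1.0, -0.8]
opening: 0.673
grasp_force: 30.0
```

>>> play_rows --moves '[[[-0.6,0,0.8,0,0,0],[-0.6,0,0.8,0,0,0],[-0.6,0,0.8,0,0,0],[0,0,0,0,0,0]]]'

```text
time_s: 23.3
position: [0.5604, -0.353, 0.1657]
tcp_rot: [[-0.048, 0.998, -0.038], [0.762, 0.061, 0.645], [0.646, 0.002, -0.764]]
force: [-0.7, 0.1, 6.1]
opening: 0.669
grasp_force: 30.0
```

Contact on the wire. I'll release and back out along the tool axis.

>>> play_rows --moves '[[[0,0,0,0,0,0],[0,0,0,0,0,0],[0,0,0,0,0,0],[0,0,0,0,0,0],[0,0,-10,0,0,0]]]' --fingers 1

```text
time_s: 23.8
position: [0.56, -0.3586, 0.1705]
tcp_rot: [[-0.046, 0.998, -0.042], [0.762, 0.062, 0.645], [0.646, -0.002, -0.763]]
force: [-0.4, -0.3, 0.3]
opening: 0.981
grasp_force: 0.0
```

>>> play_rows --moves '[[[0,0,-20,0,0,0],[0,0,-30,0,0,0],[0,0,-40,0,0,0],[0,0,-40,0,0,0],[0,0,-20,0,0,0]]]'

```text
time_s: 24.3
position: [0.5664, -0.4593, 0.2898]
tcp_rot: [[-0.048, 0.998, -0.036], [0.767, 0.06, 0.639], [0.64, 0.003, -0.768]]
force: [0.1, 0.2, -0.1]
opening: 1.002
grasp_force: 0.0
```

>>> play_rows --moves '[[[0,0,0,0,0,0],[0,0,0,0,0,0],[0,0,0,0,0,0],[0,0,0,0,0,0],[0,0,0,0,0,0]]]'

```text
time_s: 24.8
position: [0.5664, -0.4552, 0.2852]
tcp_rot: [[-0.046, 0.998, -0.041], [0.762, 0.062, 0.644], [0.646, -0.001, -0.764]]
force: [-0.4, -0.7, 1.1]
opening: 0.995
grasp_force: 0.0
```

```bash
python3 - <<'E'
from h import *
s=bot.read_state(); print(s['position'],s['force'],s['time_s'])
cs={n:bot.capture(n) for n in('side','scene')}
for n,c in cs.items():
    print(n)
    for q,z in(('cup_loop',.19),('hook_mid',.21),('stand',0),('tub',0),('lid_knob',.024)): pp(c,q,z)
cv2.imwrite('pics/l8.png',np.hstack([cv2.resize(cs['side']['image'][100:240,310:460],None,fx=2.5,fy=2.5),cv2.resize(cs['scene']['image'][140:280,120:280],None,fx=2.5,fy=2.5)]))
E
```

```text
[ 0.56639886 -0.45517334  0.28521555] [-0.43234544 -0.73101001  1.09808368] 24.8
side
cup_loop [377.5 136.8] 0.59 [ 0.5727 -0.3167  0.19  ]
hook_mid [379.  129.8] 0.56 [ 0.5726 -0.327   0.21  ]
stand [359.9 192.2] 0.92 [ 0.6056 -0.283   0.    ]
tub [340.3 231.3] 0.94 [ 0.5821 -0.0308  0.    ]
lid_knob [369.4 317.2] 0.84 [0.4029 0.2832 0.024 ]
scene
cup_loop [179.5 195.7] 0.65 [ 0.5432 -0.3031  0.19  ]
cup_loop [350.1 235.8] 0.31 [0.7988 0.1356 0.19  ]
hook_mid [173.7 201. ] 0.77 [ 0.5747 -0.3178  0.21  ]
hook_mid [353.4 159.2] 0.56 [0.5504 0.2218 0.21  ]
stand [191.2 252.1] 0.88 [ 0.6192 -0.3153  0.    ]
tub [274.5 227.5] 0.81 [ 0.594  -0.0446  0.    ]
lid_knob [354.8 159.8] 0.55 [0.3991 0.2884 0.024 ]
```

View pics/l8.png

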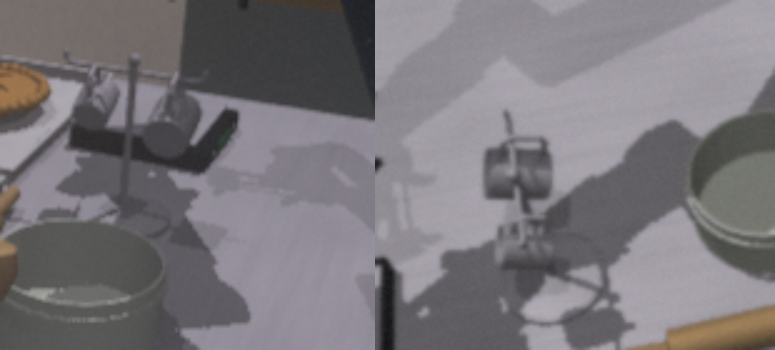

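The cup hangs by its handle on the empty hook, seen at (175,110) in the side crop and (518,170) in the scene crop. The stand, tub and lid are in place. I'll let the cup settle, then hand in.

>>> play_rows --moves '[[[0,0,0,0,0,0],[0,0,0,0,0,0],[0,0,0,0,0,0],[0,0,0,0,0,0],[0,0,0,0,0,0]]]'

```text
time_s: 25.9
position: [0.5664, -0.4562, 0.2861]
tcp_rot: [[-0.047, 0.998, -0.039], [0.763, 0.061, 0.643], [0.644, -0.0, -0.765]]
force: [1.2, -0.4, -0.2]
opening: 1.007
grasp_force: 0.0
```

>>> play_rows --moves '[[[0,0,0,0,0,0],[0,0,0,0,0,0],[0,0,0,0,0,0],[0,0,0,0,0,0],[0,0,0,0,0,0]]]'

```text
time_s: 26.4
position: [0.5664, -0.4562, 0.2861]
tcp_rot: [[-0.047, 0.998, -0.039], [0.763, 0.061, 0.643], [0.644, 0.0, -0.765]]
force: [0.1, -0.2, 0.4]
opening: 0.996
grasp_force: 0.0
```

>>> play_rows --moves '[[[0,0,0,0,0,0],[0,0,0,0,0,0],[0,0,0,0,0,0],[0,0,0,0,0,0],[0,0,0,0,0,0]]]'

```text
time_s: 26.9
position: [0.5664, -0.4562, 0.2861]
tcp_rot: [[-0.047, 0.998, -0.039], [0.763, 0.061, 0.643], [0.644, -0.0, -0.765]]
force: [-0.2, 0.3, -0.5]
opening: 1.0
grasp_force: 0.0
```

>>> play_rows --moves '[[[0,0,0,0,0,0],[0,0,0,0,0,0],[0,0,0,0,0,0],[0,0,0,0,0,0],[0,0,0,0,0,0]]]'

```text
time_s: 27.4
position: [0.5664, -0.4562, 0.2861]
tcp_rot: [[-0.047, 0.998, -0.039], [0.763, 0.061, 0.643], [0.644, -0.0, -0.765]]
force: [0.3, 0.9, 0.7]
opening: 1.005
grasp_force: 0.0
```

```bash
python3 - <<'E'
from h import *
c=bot.capture('side'); pp(c,'cup_loop',.19); pp(c,'hook_mid',.21)
print(bot.hand_in())
E
```

```text
cup_loop [375.5 138.4] 0.7 [ 0.5744 -0.2999  0.19  ]
the job is handed in; nothing more can be done
None
```

I handed the job in at about 27 s: the lid lies flat, knob up, on the bare table and the cup hangs by its handle on the empty hook, with the tub and stand still in place; the hand-in returned no verdict.

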